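# Return the soft dropper bottle to the reagent caddy without squirting it

### The job

Put the small white dropper bottle back in the white caddy: stand it upright on the blue pad in the free compartment and let go. It is soft and squirts if squeezed, so hold it with a light grip (no more than 40 N from each finger) and set it down rather than dropping it. Leave the amber bottle and the little white box in the caddy where they are.

Things in the scene. Friction and masses are not known exactly. Their poses are not given: they have to be found in the camera images.
- dropper_white: Soft white plastic dropper bottle with a thin blue ring under its white tip, upright and loose on the worktop, 20 to 45 g. Body 26 mm in diameter and 48 mm high, then a cap and tip 18 and 14 mm in diameter up to 72 mm. Origin: centre of its underside, z up. Grip round the body, 30 to 40 mm up, with 20 to 30 N a finger. It and the amber bottle stand side by side, in either order, 70 mm or more apart.
- drip_pad: Blue drip pad, 50 x 50 x 2 mm, fixed in the free one of two compartments of a low white caddy (fixed). Origin: centre of its underside; its top is 5 mm above the worktop. The compartment is centred on it, 60 x 60 mm inside, sides along the pad's x and y; walls 3 mm thick, tops 14 mm above the worktop. The other compartment is centred 63 mm away along the pad's +y or -y.
- dropper_oil: Amber dropper bottle with a black top, loose, upright on the worktop beside the white one: 23 mm in diameter, 58 mm high, 40 g. Origin: centre of its underside. Stays where it is.
- coverslips: Little white cardboard box, 34 x 34 x 20 mm, loose, 40 g, lying in the caddy's other compartment, its top 23 mm above the worktop. Origin: centre of its underside. Stays where it is.
There are look-alikes about, which are no part of the job. Of the things shaped like the dropper_white, the white one is meant.

How it is judged:
By the outcome, as a careful person would: the job done as asked, in the order asked, and still so for the second after the job is handed in, with the robot touching nothing.
It also fails if it takes over 37 s, if anything falls off the work surface, if the arm or the gripper's body presses on something with over 40 N, if the wrist force passes 120 N, or if a joint passes its speed limit or range.

### The arm

A 6-joint arm with a two-finger parallel gripper is mounted at the origin on a cart in front of the work surface, level with it; the furniture and walls round the work are solid. World frame = base frame: x ahead of the robot, y to its left, z up, the work surface at z = 0. Lengths are in m, angles in degrees, forces in N, time in s.
With the tool pointing down it reaches from about 0.35 to 0.875 m from the base axis. Payload 4.2 kg.
Tool frame: the origin (TCP) lies at the very end of the fingers, on their centre line; the grasp point (between the pads) lies 19 mm behind it; z points along the fingers, y is the line along which they close (so a half turn about z gives the same grasp; the last joint's range is limited). The gripper opens to 85 mm and grips with 20 to 120 N. Pads are 22 mm wide; open, the fingers measure 114 mm over their backs; the gripper's body (76 mm by 85 mm) begins 54 mm behind the grasp point. The pads swing forward as they close: fully open they stand 13 mm farther back than shut.
Start: joints at [85.119, 22.042, 0.453, 0, -68.411, -14.817], TCP at [0.211, 0.588, 0.231] pointing down, gripper open.
Joint ranges: [-179.83, 179.83], [-69.29, 118.12], [-61.27, 80.66], [-181.25, 117.63], [-171.15, -9.14], [-177.46, 177.46]. Speed limits (degrees/s): [159.86, 159.86, 180, 180, 180, 180].

### API

Orientations are given as a 3x3 rotation matrix whose columns are the frame's x, y, z axes.
In Python, from plant import manip, snapshot, camera_params, job gives the robot as it stands.
- The arm moves only by the tool arm_command, never from a script. Its argument "steps" is a list of rows, each a list of 3 entries, a list of its own where there are three numbers: the shift along the tool's x, y, z in cm, then the turn about the tool's z in rad, then the finger opening in cm, from 0 to 8.54. In form: [[[x, y, z], spin, grip], ...]. A call has 1 to 20 rows; each row shifts and turns the commanded pose from where the row before left it, along the tool's axes as they then stand; what a row does not reach is not made up. A row lasts 1/10 s, in which the tool goes at most 50 mm and 8.59 degrees, less where a joint would pass 70% of its speed; a pose out of reach is approached as far as the arm can. A call with a gripper value outside its range is refused whole. The fingers move at their own pace and stop on an object; "grip_force" is the grip in N (left out, the last holds). Time passes only in rows, so rows that do not move let the fingers close. It gives the time, the measured TCP pose, the force, the opening and the grip force at its end, in the units of the state.
- manip.observe(): the state, without advancing time (a new reading comes with each control period).
- snapshot(name): name is "side" or "top" or "wrist"; returns the picture (420x560x3 uint8, blue, green, red); there is no depth.
- camera_params(name): a dict with "fov_y" (degrees; the focal length in pixels is half the picture's height over the tangent of half this angle, whatever the lens; pixels are square), "cx", "cy" (the principal point, pixels), "dist_coeffs" ([k1, k2, p1, p2, k3] as OpenCV has them; the pictures are not rectified), "world_from_camera" (4x4, takes a point from camera to world coordinates). Camera axes: x right, y up, looking along -z (the intrinsics and any distortion apply to the point x, -y, -z); pixel columns grow to the right and rows downward; lengths in m; the calibration is good to about 2 mm. A picture is of the moment at which its call begins: read the wrist's pose just before it. camera_params takes no time and is no camera call; for the wrist camera it gives the pose at the moment of the call.
- job.hand_in(): hands the job in; it is judged then, once.
The state is a dict: "t": time; "qpos": joint angles; "joint_velocities": joint speeds; "joint_torque": joint torques, N m; "eef_pos": TCP position; "tcp_rot": TCP orientation; "wrist_force": force on the tool from outside, world axes, zero at the start; "wrist_torque": the same for the moment, N m; "gripper_width": finger opening in m; "gripper_force": force on a finger pad.
Only numpy, scipy, OpenCV 4.12 (cv2) and the standard library are available. Lean on these libraries where they do the work, as an engineer would, in place of code of your own. Each camera call takes 0.05 s, during which the arm holds its last target. There are 200 camera calls.

## Working session

There is one attempt and no reset: what is moved stays moved. The work goes in short steps, Python scripts to look and compute and a tool call to move; the robot and the scene stay as the last step left them, time stands still between calls to the robot, and variables do not carry over. Pictures are saved under pics/ and viewed, at most 10 in all, crops included, and the job is handed in when it is done.

Besides the shell and the picture viewer there is one more tool, called after ">>>" as name([rows], argument=value, ...), one row to a line, values as JSON. arm_command: Moves the arm, as the interface text tells. Its arguments: {"type":"object","properties":{"steps":{"type":"array","items":{"type":"array"}},"grip_force":{"type":"number"}},"required":["steps"]}

```bash
mkdir -p pics; cat > h.py <<'E'
import numpy as np, cv2
from plant import manip, snapshot, camera_params, job
def ray(p,uv):
    f=210/np.tan(np.radians(p["fov_y"])/2)
    K=np.array([[f,0,p["cx"]],[0,f,p["cy"]],[0,0,1]])
    q=cv2.undistortPoints(np.array([[uv]],float),K,np.array(p["dist_coeffs"],float))[0,0]
    T=np.array(p["world_from_camera"]); return T[:3,3],T[:3,:3]@np.array([q[0],-q[1],-1])
def at(p,uv,z):
    o,d=ray(p,uv); return o+d*(z-o[2])/d[2]
def proj(p,X):
    f=210/np.tan(np.radians(p["fov_y"])/2)
    K=np.array([[f,0,p["cx"]],[0,f,p["cy"]],[0,0,1]])
    T=np.array(p["world_from_camera"]); c=(np.array(X)-T[:3,3])@T[:3,:3]; c=c*[1,-1,-1]
    return cv2.projectPoints(c.reshape(-1,1,3),np.zeros(3),np.zeros(3),K,np.array(p["dist_coeffs"],float))[0][:,0]
E
python3 - <<'E'
from h import *
s=manip.observe(); print(s["t"],s["eef_pos"],np.round(s["tcp_rot"],3))
for n in("top","side"):
    cv2.imwrite(f"pics/{n}0.png",snapshot(n)); p=camera_params(n); print(n,p)
E
```

```text
0.0 [0.21044039 0.5878681  0.23022149] [[ 0.941 -0.337 -0.001]
 [-0.337 -0.941 -0.002]
 [ 0.     0.002 -1.   ]]
top {'fov_y': 48.507436032341644, 'cx': 270.34485044382086, 'cy': 208.2780044651977, 'dist_coeffs': array([-0.12768889,  0.        ,  0.        ,  0.        ,  0.        ]), 'world_from_camera': array([[-0.0012687 ,  0.98649407, -0.16379208,  0.30168948],
       [-0.99948371,  0.00400757,  0.03187879,  0.23969905],
       [ 0.03210465,  0.16374796,  0.98597966,  0.88776727],
       [ 0.        ,  0.        ,  0.        ,  1.        ]])}
side {'fov_y': 48.520648035751435, 'cx': 283.52569161568664, 'cy': 214.9807128757263, 'dist_coeffs': array([-0.15858712,  0.        ,  0.        ,  0.        ,  0.        ]), 'world_from_camera': array([[ 0.87268111, -0.38279339,  0.30314503,  0.71919582],
       [ 0.4881087 ,  0.66693654, -0.56297918, -0.23567459],
       [ 0.01332621,  0.63926902,  0.7688677 ,  0.69631604],
       [ 0.        ,  0.        ,  0.        ,  1.        ]])}
```

View pics/top0.png

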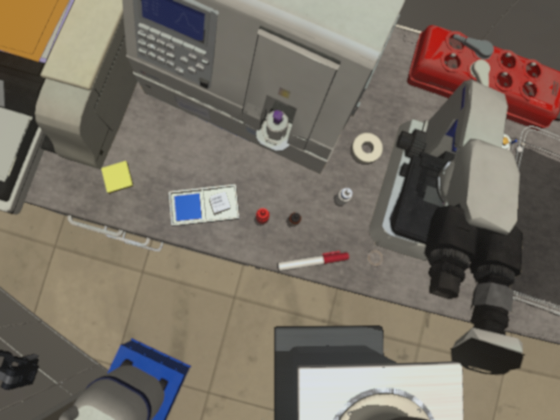

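View pics/side0.png

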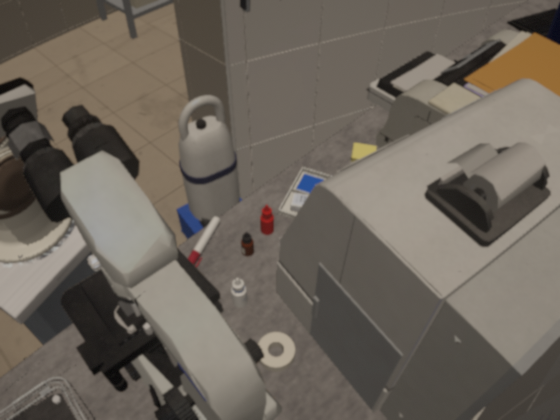

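Top view: candidates shaped like dropper_white are the red bottle (262,215) and the white one (345,196). The amber bottle with the dark top is at (294,218), and the vial in the instrument at (275,125) is purple-capped. The white one fits, being white with a ring and standing beside the amber one. The pad is at (188,208) and the box at (220,203). I'll confirm in one enlarged crop.

```bash
python3 - <<'E'
import cv2,numpy as np
t=cv2.imread("pics/top0.png");s=cv2.imread("pics/side0.png")
r=lambda i,k:cv2.resize(i,None,fx=k,fy=k,interpolation=cv2.INTER_CUBIC)
a=r(t[175:235,160:360],4); b=r(s[165:305,225:335],2.5); b=b[:]
c=np.zeros((600,800,3),np.uint8); c[:240]=a
c[245:595,:275]=b
c[245:595,290:790]=r(s[255:305,205:275],7)[:350,:490].copy() if False else cv2.resize(s[260:302,212:272],(500,350),interpolation=cv2.INTER_CUBIC)
cv2.imwrite("pics/crop0.png",c)
E
```

```text
(no output)
```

View pics/crop0.png

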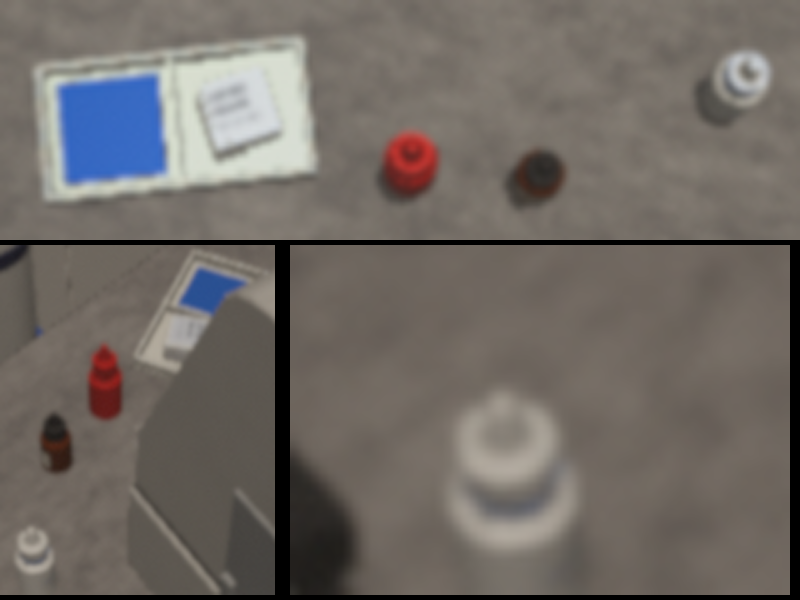

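The crop confirms it: the white bottle has a blue ring and its tip is at top (347,193) / side (237,279). The red one is the look-alike. The blue pad is at crop corners (58,86), (157,73), (167,175), (67,185).

```bash
python3 - <<'E'
from h import *
T=camera_params("top");S=camera_params("side")
f=lambda c:((c[0]+.5)/4-.5+160,(c[1]+.5)/4-.5+175)
print("tip",at(T,f((750,70)),.072),at(S,(237.2,278.6),.072))
P=np.array([at(T,f(c),.005) for c in((58,86),(157,73),(167,175),(67,185))]);print(P,P.mean(0))
for i in range(4):
    d=P[(i+1)%4]-P[i];print(np.linalg.norm(d),np.degrees(np.arctan2(d[1],d[0])))
print("box",at(T,f((238,108)),.023),"amber",at(T,f((543,165)),.058),"red",at(T,f((411,148)),.072))
for e in [(35,65),(303,38),(316,173),(45,200)]: print(at(T,f(e),.014))
# instrument clearance
for e in [(128,62),(325,170),(258,135),(290,150)]: print("inst",at(T,e,0))
p=camera_params("wrist");s=manip.observe();w=np.array(p["world_from_camera"]);print("wrist cam in tool",(w[:3,3]-s["eef_pos"])@s["tcp_rot"],np.round(s["tcp_rot"].T@w[:3,:3],2),p["fov_y"])
E
```

```text
tip [0.46726904 0.07488088 0.072     ] [0.47336387 0.07197936 0.072     ]
[[0.47132213 0.39664267 0.005     ]
 [0.47787819 0.348979   0.005     ]
 [0.42824805 0.34300245 0.005     ]
 [0.42321706 0.39076021 0.005     ]] [0.45016636 0.36984608 0.005     ]
0.04811244610180081 -82.16820700948078
0.049988697832058324 -173.13339585658034
0.048022020835974545 96.0135756226049
0.04846339584768945 6.971730814582344
box [0.45764878 0.30818911 0.023     ] amber [0.42581813 0.16769715 0.058     ] red [0.43113598 0.2274616  0.072     ]
[0.47977332 0.40644276 0.014     ]
[0.49345802 0.27839534 0.014     ]
[0.4281921  0.27151204 0.014     ]
[0.41478176 0.39944253 0.014     ]
inst [0.75530058 0.50578844 0.        ]
inst [0.52609705 0.10309811 0.        ]
inst [0.59677162 0.23536806 0.        ]
inst [0.56629556 0.17190965 0.        ]
wrist cam in tool [ 0.070396    0.00056757 -0.14272968] [[-0.    0.96  0.28]
 [ 1.    0.   -0.  ]
 [-0.    0.28 -0.96]] 65.59127069365478
```

>>> arm_command([
  [[2.5,2.55,0],0,8.5],
  [[2.5,2.55,0],0,8.5],
  [[2.5,2.55,0],0,8.5],
  [[2.5,2.55,0],0,8.5],
  [[2.5,2.55,0],0,8.5],
  [[2.5,2.55,0],0,8.5],
  [[2.5,2.55,0],0,8.5],
  [[2.5,2.55,0],0,8.5],
  [[0,0,0],0,8.5],
], grip_force=25)

```text
t: 1.0
eef_pos: [0.3306, 0.3255, 0.2311]
tcp_rot: [[0.94, -0.341, -0.001], [-0.341, -0.94, -0.001], [-0.001, 0.002, -1.0]]
wrist_force: [0.0, 0.5, 0.4]
gripper_width: 0.0849
gripper_force: 0.0
```

>>> arm_command([
  [[0,0,0],0.134,8.5],
  [[0,0,0],0.134,7.5],
  [[0,0,0],0.134,7],
  [[0,0,0],0.134,6],
  [[0,0,0],0.134,6],
  [[0,0,0],0.134,6],
  [[0,0,0],0.134,6],
  [[0,0,0],0.134,6],
  [[0,0,0],0.134,6],
  [[0,0,0],0.134,6],
  [[0,0,0],0.134,6],
  [[0,0,0],0.134,6],
  [[0,0,0],0.134,6],
  [[0,0,0],0.134,6],
  [[0,0,0],0.134,6],
  [[0,0,0],0.134,6],
  [[0,0,0],0.134,6],
  [[0,0,0],0.134,6],
  [[0,0,0],0.134,6],
  [[0,0,0],0.134,6],
])

```text
t: 3.0
eef_pos: [0.3299, 0.3293, 0.231]
tcp_rot: [[-0.994, -0.112, -0.0], [-0.112, 0.994, -0.0], [0.0, -0.0, -1.0]]
wrist_force: [-0.4, 0.0, 0.0]
gripper_width: 0.0601
gripper_force: 0.0
```

```bash
python3 - <<'E'
from h import *
s=manip.observe();R=s["tcp_rot"];print(s["t"],s["eef_pos"],np.round(R,3),s["qpos"],s["gripper_width"])
print("cm to above bottle",R.T@(np.array([.455,.078,.2])-s["eef_pos"])*100)
T=camera_params("top");print(at(T,(380,230),0),at(T,(400,140),0))
E
```

```text
3.0 [0.32989188 0.32926892 0.23096961] [[-0.994 -0.112 -0.   ]
 [-0.112  0.994 -0.   ]
 [ 0.    -0.    -1.   ]] [ 6.49885370e+01  6.41741509e+00 -2.08521240e+01 -1.27864158e-02
 -6.27642099e+01 -1.48532099e+02] 0.06012940648703824
cm to above bottle [ -9.6101736  -26.3721223    3.10289911]
[ 0.4071816 -0.0024613  0.       ] [ 0.5904329  -0.05195042  0.        ]
```

>>> arm_command([
  [[-1.2,-3.3,0.4],0,6],
  [[-1.2,-3.3,0.4],0,6],
  [[-1.2,-3.3,0.4],0,6],
  [[-1.2,-3.3,0.4],0,6],
  [[-1.2,-3.3,0.4],0,6],
  [[-1.2,-3.3,0.4],0,6],
  [[-1.2,-3.3,0.4],0,6],
  [[-1.2,-3.3,0.4],0,6],
  [[0,0,0],0,6],
  [[0,0,0],0,6],
])

```text
t: 4.0
eef_pos: [0.4566, 0.0777, 0.1988]
tcp_rot: [[-0.993, -0.116, -0.001], [-0.116, 0.993, -0.0], [0.001, -0.0, -1.0]]
wrist_force: [-0.1, 0.4, -0.5]
gripper_width: 0.0598
gripper_force: 0.0
```

```bash
python3 - <<'E'
from h import *
s=manip.observe();print(s["eef_pos"],s["qpos"][5]);p=camera_params("wrist");i=snapshot("wrist")
cv2.imwrite("pics/w1.png",i);np.save("w1.npy",p,allow_pickle=True)
print(proj(p,[[.468,.074,0.],[.468,.074,.072],[.4258,.1677,.058]]))
E
```

```text
[0.45663615 0.07771414 0.19884771] -113.17516847138764
[[277.33624877 196.9731692 ]
 [276.28114896 216.42523282]
 [387.70760175 177.9802128 ]]
```

View pics/w1.png

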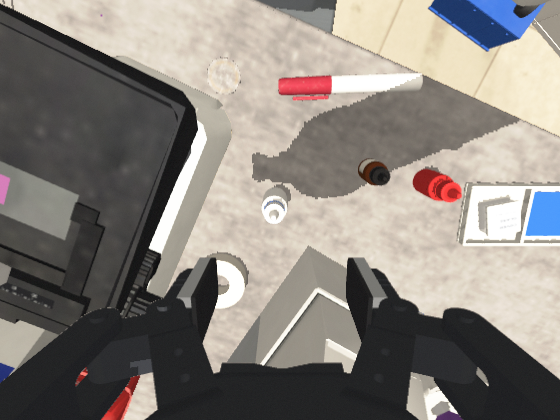

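The wrist picture shows the white bottle's tip at (274,215), where I predicted it. The instrument's corner foot is at (310,250), and the caddy is at the right.

```bash
python3 - <<'E'
from h import *
p=np.load("w1.npy",allow_pickle=True).item();s=manip.observe();R=s["tcp_rot"]
b=at(p,(274,215),.072);print("tip",b,"base edge far",at(p,(275,187),.0),"inst",at(p,(310,249),0),[at(p,(320,290),z)[:2].round(3) for z in(0,.06,.08,.1)])
print("pad edges",at(p,(534,190),.005),at(p,(525,237),.005))
b=at(p,(274,214),.072)
print("cm",R.T@(np.array([b[0],b[1],.018])-s["eef_pos"])*100)
E
python3 - <<'E'
import cv2
i=cv2.imread("pics/w1.png")[160:310,190:390]
cv2.imwrite("pics/w1c.png",cv2.resize(i,None,fx=4,fy=4,interpolation=cv2.INTER_CUBIC))
E
```

```text
tip [0.46694923 0.07190032 0.072     ] base edge far [0.45741762 0.07029799 0.        ] inst [0.52367022 0.11735823 0.        ] [array([0.574, 0.136]), array([0.541, 0.124]), array([0.53 , 0.121]), array([0.519, 0.117])]
pad edges [0.42790212 0.34250109 0.005     ] [0.48026056 0.35002995 0.005     ]
cm [-0.87975539 -0.75927619 18.10940269]
```

View pics/w1c.png

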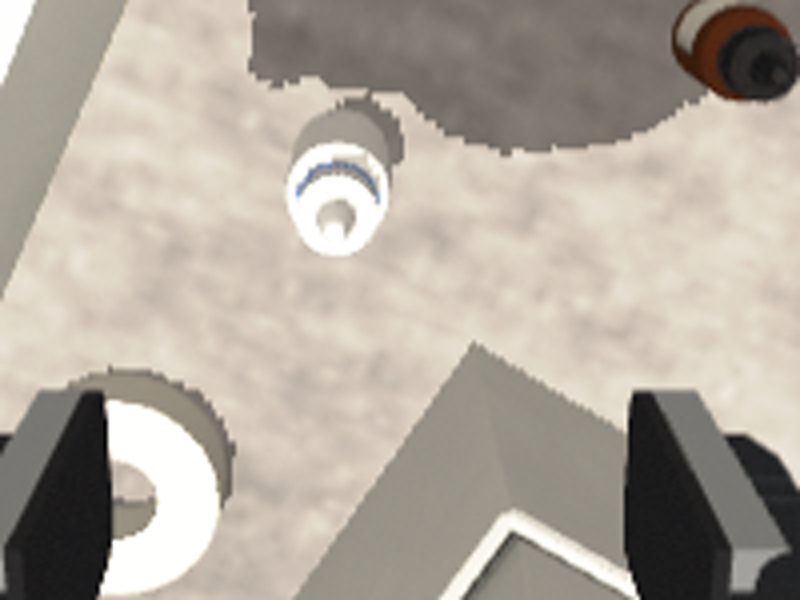

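>>> arm_command([
  [[-0.5,-0.35,1.5],0,6],
  [[-0.57,-0.35,2],0,6],
  [[0,0,3],0,6],
  [[0,0,3],0,6],
  [[0,0,3],0,6],
  [[0,0,2],0,6],
  [[0,0,1.2],0,6],
  [[0,0,1.2],0,6],
  [[0,0,0.8],0,6],
  [[0,0,0.4],0,6],
  [[0,0,0],0,6],
  [[0,0,0],0,6],
])

```text
t: 5.25
eef_pos: [0.4683, 0.0728, 0.0188]
tcp_rot: [[-0.993, -0.118, 0.001], [-0.118, 0.993, 0.0], [-0.001, 0.0, -1.0]]
wrist_force: [1.0, -0.4, -0.2]
gripper_width: 0.0599
gripper_force: 0.0
```

```bash
python3 - <<'E'
from h import *
s=manip.observe();print(s["eef_pos"],s["wrist_force"]);cv2.imwrite("pics/w2.png",snapshot("wrist"))
E
```

```text
[0.46830087 0.07278487 0.01875732] [ 1.03359217 -0.38972797 -0.17403736]
```

View pics/w2.png

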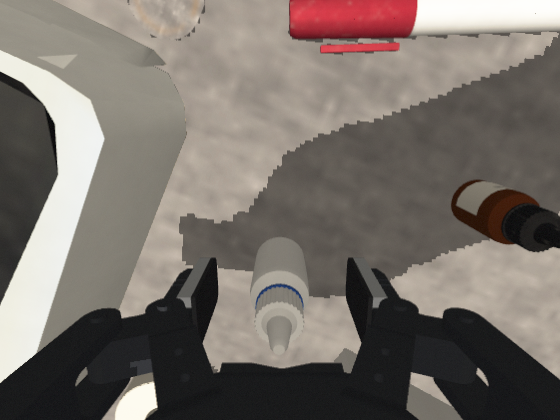

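The bottle at (279,300) is centred between the pads, so I'll close on it.

>>> arm_command([
  [[0,0,0],0,4],
  [[0,0,0],0,3.2],
  [[0,0,0],0,2.8],
  [[0,0,0],0,2.2],
  [[0,0,0],0,2.0],
  [[0,0,0],0,2.0],
  [[0,0,0],0,2.0],
  [[0,0,0],0,2.0],
], grip_force=25)

```text
t: 6.1
eef_pos: [0.4681, 0.0723, 0.0186]
tcp_rot: [[-0.993, -0.118, 0.0], [-0.118, 0.993, -0.0], [-0.0, -0.0, -1.0]]
wrist_force: [-0.6, -1.2, 4.6]
gripper_width: 0.0247
gripper_force: 24.7
```

```bash
python3 - <<'E'
from h import *
s=manip.observe();R=s["tcp_rot"];p=camera_params("wrist");i=snapshot("wrist");e=s["eef_pos"]
print(s["gripper_width"],s["gripper_force"],e,s["wrist_force"]);print(proj(p,[e*[1,1,0]+[0,0,z] for z in(.072,.0)]))
cv2.imwrite("pics/w3.png",i[150:400,130:430][:, :])
E
```

```text
0.024720460036937758 24.722948677372187 [0.46813826 0.0722981  0.01861646] [-0.62372164 -1.23542332  4.56086543]
[[282.74592156 346.17426174]
 [282.28995682 255.68324772]]
```

View pics/w3.png

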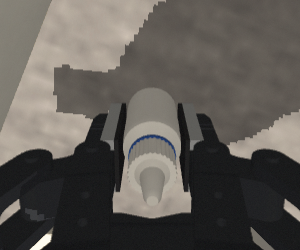

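>>> arm_command([
  [[0,0,-0.5],0,2],
  [[0,0,-1],0,2],
  [[0,0,-2],0,2],
  [[0,0,-2],0,2],
  [[0,0,-2],0,2],
  [[0,0,-2],0,2],
  [[0,0,-1],0,2],
  [[0,0,-0.5],0,2],
  [[0,0,0],0,2],
])

```text
t: 7.05
eef_pos: [0.468, 0.0725, 0.1286]
tcp_rot: [[-0.993, -0.117, 0.001], [-0.117, 0.993, 0.001], [-0.001, 0.0, -1.0]]
wrist_force: [-0.1, 0.1, -0.7]
gripper_width: 0.0243
gripper_force: 26.5
```

>>> arm_command([
  [[-0.1,1.2,0],0,2],
  [[-0.1,2,0],0,2],
  [[-0.15,2.4,0],0,2],
  [[-0.15,2.4,0],0,2],
  [[-0.15,2.4,0],0,2],
  [[-0.15,2.4,0],0,2],
  [[-0.15,2.4,0],0,2],
  [[-0.15,2.4,0],0,2],
  [[-0.15,2.4,0],0,2],
  [[-0.13,2.4,0],0,2],
  [[-0.1,2.4,0],0,2],
  [[-0.1,2.0,0],0,2],
  [[-0.1,1.6,0],0,2],
  [[-0.1,1.0,0],0,2],
  [[-0.05,0.8,0],0,2],
  [[0,0,0],0,2],
  [[0,0,0],0,2],
])

```text
t: 8.75
eef_pos: [0.4506, 0.3739, 0.1282]
tcp_rot: [[-0.993, -0.117, -0.0], [-0.117, 0.993, -0.0], [0.0, -0.0, -1.0]]
wrist_force: [0.3, 0.7, 0.1]
gripper_width: 0.0243
gripper_force: 26.5
```

```bash
python3 - <<'E'
from h import *
s=manip.observe();R=s["tcp_rot"];p=camera_params("wrist");i=snapshot("wrist");e=s["eef_pos"]
print(e,s["gripper_width"],s["gripper_force"],"cm to pad",R.T@(np.array([.450,.370,.024])-e)*100)
np.save("w4.npy",p,allow_pickle=True);cv2.imwrite("pics/w4.png",cv2.resize(i,(784,588)))
print(proj(p,[e+[0,0,.0534],[.450,.370,.005]])*1.4)
a=np.radians(6.7);c,d=np.cos(a),np.sin(a)
print(proj(p,[[.45+c*x-d*y,.37+d*x+c*y,.005] for x,y in((-.025,-.025),(.025,-.025),(.025,.025),(-.025,.025))])*1.4)
E
```

```text
[0.4505699  0.37389635 0.12822924] 0.02430454586807744 26.499541505472735 cm to pad [ 0.09718341 -0.37651708 10.42310837]
[[395.90398084 484.5164445 ]
 [388.6488317  285.75036305]]
[[345.95952425 244.5968707 ]
 [348.33542958 324.87233871]
 [429.24163171 324.88345646]
 [431.05647629 244.59808669]]
```

View pics/w4.png

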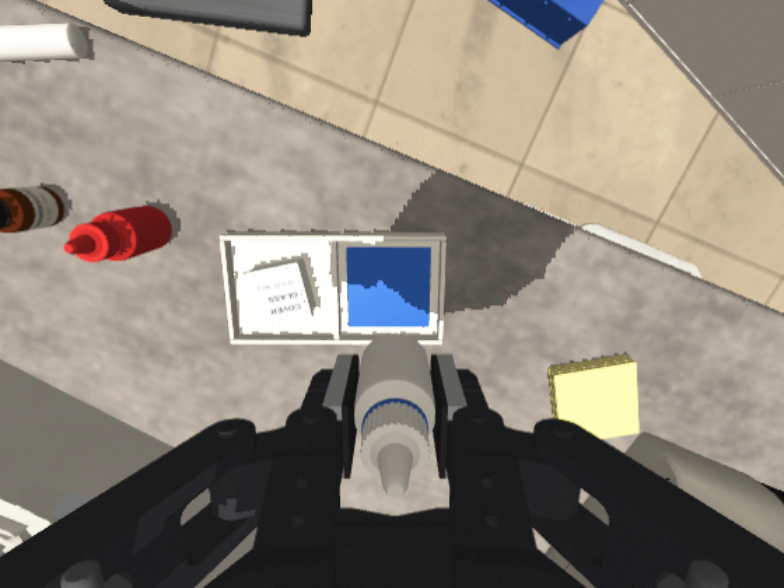

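Pad corners at (347,246) to (432,326) match the prediction within about 1 px, and the box is untouched. Lowering now.

>>> arm_command([
  [[0.1,-0.15,0.5],0,2],
  [[0.1,-0.2,1.2],0,2],
  [[0,0,2],0,2],
  [[0,0,2],0,2],
  [[0,0,1.6],0,2],
  [[0,0,1.2],0,2],
  [[0,0,0.8],0,2],
  [[0,0,0.4],0,2],
  [[0,0,0.2],0,2],
  [[0,0,0.1],0,2],
  [[0,0,0],0,2],
  [[0,0,0],0,2],
])

```text
t: 10.0
eef_pos: [0.4493, 0.371, 0.0289]
tcp_rot: [[-0.993, -0.118, 0.001], [-0.118, 0.993, 0.001], [-0.001, 0.001, -1.0]]
wrist_force: [-0.5, -0.2, 0.1]
gripper_width: 0.0244
gripper_force: 26.5
```

>>> arm_command([
  [[0,0,0.1],0,2],
  [[0,0,0.1],0,2],
  [[0,0,0.1],0,2],
  [[0,0,0],0,2],
  [[0,0,0],0,2],
])

```text
t: 10.5
eef_pos: [0.4491, 0.3707, 0.0253]
tcp_rot: [[-0.993, -0.118, -0.0], [-0.118, 0.993, -0.0], [0.0, -0.0, -1.0]]
wrist_force: [-0.1, -0.3, -0.1]
gripper_width: 0.0242
gripper_force: 26.5
```

>>> arm_command([
  [[0,0,0.05],0,2],
  [[0,0,0.05],0,2],
  [[0,0,0],0,2],
  [[0,0,0],0,2],
])

```text
t: 10.9
eef_pos: [0.4491, 0.3707, 0.0243]
tcp_rot: [[-0.993, -0.117, -0.0], [-0.117, 0.993, -0.0], [0.0, -0.0, -1.0]]
wrist_force: [-0.0, 0.1, -0.7]
gripper_width: 0.0244
gripper_force: 26.5
```

>>> arm_command([
  [[0,0,0.05],0,2],
  [[0,0,0],0,2],
  [[0,0,0],0,2],
])

```text
t: 11.2
eef_pos: [0.4491, 0.3707, 0.0238]
tcp_rot: [[-0.993, -0.118, -0.0], [-0.118, 0.993, 0.0], [0.0, 0.0, -1.0]]
wrist_force: [0.3, -0.2, -0.7]
gripper_width: 0.0243
gripper_force: 26.5
```

>>> arm_command([
  [[0,0,0.05],0,2],
  [[0,0,0],0,2],
  [[0,0,0],0,2],
])

```text
t: 11.5
eef_pos: [0.4492, 0.3707, 0.0237]
tcp_rot: [[-0.993, -0.118, 0.0], [-0.118, 0.993, 0.0], [-0.0, 0.0, -1.0]]
wrist_force: [-1.6, -0.6, 4.0]
gripper_width: 0.0242
gripper_force: 26.8
```

>>> arm_command([
  [[0,0,0.03],0,2],
  [[0,0,0],0,2],
  [[0,0,0],0,2],
])

```text
t: 11.8
eef_pos: [0.4492, 0.3707, 0.0237]
tcp_rot: [[-0.993, -0.118, 0.0], [-0.118, 0.993, 0.0], [-0.0, 0.0, -1.0]]
wrist_force: [-1.4, -0.3, 5.9]
gripper_width: 0.0242
gripper_force: 27.1
```

Contact with the pad (5.9 N). I'll open gently and hold.

>>> arm_command([
  [[0,0,0],0,2.5],
  [[0,0,0],0,2.7],
  [[0,0,0],0,2.9],
  [[0,0,0],0,3.2],
  [[0,0,0],0,3.6],
  [[0,0,0],0,4.0],
  [[0,0,0],0,4.2],
  [[0,0,0],0,4.2],
])

```text
t: 12.6
eef_pos: [0.4491, 0.3707, 0.023]
tcp_rot: [[-0.993, -0.118, 0.0], [-0.118, 0.993, -0.0], [0.0, -0.0, -1.0]]
wrist_force: [-0.7, -0.1, -1.0]
gripper_width: 0.0421
gripper_force: 0.0
```

>>> arm_command([
  [[0,0,-0.5],0,4.2],
  [[0,0,-1],0,4.2],
  [[0,0,-1.5],0,4.2],
  [[0,0,-2],0,4.2],
  [[0,0,-3],0,4.2],
  [[0,0,-3],0,4.2],
  [[0,0,-3],0,4.2],
  [[0,0,-2],0,4.2],
  [[0,0,0],0,4.2],
  [[0,0,0],0,4.2],
])

```text
t: 13.6
eef_pos: [0.4489, 0.3706, 0.1837]
tcp_rot: [[-0.993, -0.117, 0.0], [-0.117, 0.993, 0.001], [-0.0, 0.001, -1.0]]
wrist_force: [-0.4, -0.5, -1.0]
gripper_width: 0.042
gripper_force: 0.0
```

```bash
python3 - <<'E'
from h import *
s=manip.observe();print(s["t"],s["eef_pos"],s["gripper_width"],s["wrist_force"])
p=camera_params("wrist");i=snapshot("wrist");cv2.imwrite("pics/w5.png",i);print(proj(p,[[.4495,.3705,.077],[.4495,.3705,.005]]))
E
```

```text
13.6 [0.44886978 0.37063137 0.18366735] 0.042007608373107054 [-0.40862975 -0.52790148 -1.00144292]
[[281.65836704 211.29278462]
 [281.55034623 191.50446744]]
```

View pics/w5.png

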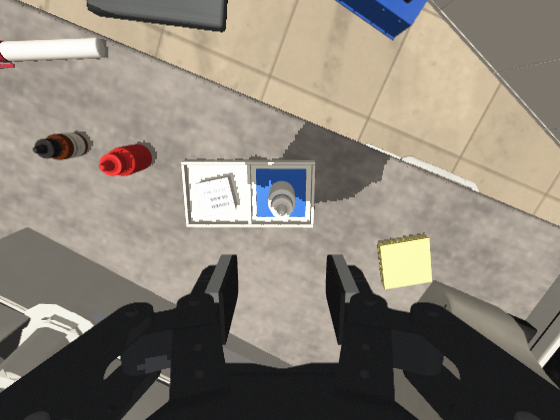

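The bottle stands upright on the blue pad with its tip at (281,210), as predicted. The box and the amber bottle are unmoved, and the gripper is clear.

```bash
python3 -c "
from plant import job
print(job.hand_in())"
```

```text
the job is handed in; nothing more can be done
None
```

The white dropper bottle is standing upright on the blue pad in the free compartment, released and handed in at about 14 s; the grip stayed near 27 N a finger, and the amber bottle and white box look unmoved in the last picture.

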